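Roll the solder spool up the chute and close its keeper

TASK

With a fingertip, push the solder spool up its sloped gutter and over the hump until it rests against the end stop, so that it does not roll back. Then push the keeper bar of that same gutter all the way round until it lies square across the gutter behind the spool. Only push: the spool is never lifted, and the capacitor in the other gutter, the other keeper and the loose things around are left alone.

Things in the scene. Friction and masses are not known exactly. Their poses are not given: they have to be found in the camera images.
- chute: Fixed sheet-steel chute on a plywood board: two parallel gutters. Origin: underside of the board on the bench, midway between the gutters; +x runs uphill along them, +y is the left gutter's side. In this frame (mm): gutter centrelines y = +32 (left), -32 (right), each 58 wide inside; walls 14 high over the floor, 5 to 6 thick; a lip 6 high over the floor at the low end, x = -150
- left_seat (a point): Where the centre of a spool lies when it rests against the end stop of the left gutter: chute x = 74, z = 52 mm. Gutter floor (chute frame, mm): a very shallow dip from x = -148 to -75 (z = 14, 12 in its middle, where the round parts start), rises to the hump at x = 45, z = 30, then falls to z = 23 at the stop's face, x = 100 (plate 8 thick, top z = 74)
- right_seat (a point): The same in the right gutter, which has the same floor and stop
- spool_center (a point): Centre of the solder spool: a pale flanged reel of bright wire, 52 mm diameter, 45 mm long, about 0.25 kg, lying with its axle across its gutter so that it rolls along it. It starts on the low end of one of the gutters; which one varies. Past the hump it rolls or is pushed down to the stop
- cap_center (a point): Centre of the big capacitor: a dark blue can, 35 mm diameter, 50 mm long, lying across the low end of the other gutter. It stays there
- left_pivot (a point): Vertical pivot of the left keeper, on a post just outside the left gutter (chute x = 39, y = +69 mm), at mid thickness of the keeper bar, 50 mm over the chute's underside. The bar is flat, 65 mm long, 10 wide, 46 to 54 mm over the underside, clear above the gutter walls
- right_pivot (a point): The same for the right keeper (chute x = 39, y = -69 mm)
- left_pin (a point): Upright pin on the free end of the left keeper bar, 58 mm from its pivot, there to be pushed; 12 mm in diameter, from 54 to 86 mm over the chute's underside. This point: on the pin's axis, 76 mm over the underside
- right_pin (a point): The same on the right keeper
- keeper_left (a joint): Left keeper's angle, rad. 0: the bar points downhill and 30 degrees outward, away from the gutter; it grows as the bar swings inward over its gutter (anticlockwise from above for the left keeper); at 2.094, its stop, the bar lies square across the gutter, close below a seated spool. Light friction (about 1 N at the pin), it stays where it is left
- keeper_right (a joint): Right keeper's angle, the mirror image (grows clockwise from above), same values
- tape_black: Bystander: roll of black tape, 58 mm across, 19 mm high, lying on the bench
- relay: Bystander: small clear relay, 21x28x35 mm, standing on the bench left of the chute
- bnc_adapter: Bystander: metal adapter, 15 mm thick, 38 mm high, standing on the bench right of the chute
- pliers_red: Bystander: red-handled pliers lying on the bench
- driver_yellow: Bystander: screwdriver with yellow handle lying on the bench
Mind the look-alikes: they are no part of the job. Of the things that look like the part that bears spool_center, the smallest one is meant.

How it is judged:
By the outcome, as a careful person would: the job done as asked, in the order asked, and still so for the second after the job is handed in, with the robot touching nothing.
It also fails if it takes over 50 s, if anything falls off the work surface, if the arm or the gripper's body presses on something with over 40 N, if the wrist force passes 120 N, or if a joint passes its speed limit or range.

ROBOT

A 6-joint arm with a two-finger parallel gripper is mounted at the origin on a cart in front of the work surface, level with it; the furniture and walls round the work are solid. World frame = base frame: x ahead of the robot, y to its left, z up, the work surface at z = 0. Lengths are in mm, angles in rad, forces in N, time in s.
With the tool pointing down it reaches from about 275 to 1000 mm from the base axis. Payload 8.4 kg.
Tool frame: the origin (TCP) lies between the finger pads; the fingertips stand 17 mm ahead of it and the grasp point (between the pads) lies 2 mm behind it (r.tcp_to_tips is the distance from the TCP to the fingertips, in mm); z points along the fingers, y is the line along which they close (so a half turn about z gives the same grasp; the last joint's range is limited). The gripper opens to 85 mm and grips with 20 to 120 N. Pads are 22 mm wide; open, the fingers measure 114 mm over their backs; the gripper's body (76 mm by 85 mm) begins 54 mm behind the grasp point. The pads swing forward as they close: fully open they stand 13 mm farther back than shut.
Start: joints at [-1.236, 0.353, 1.633, -0, 1.155, -0.002], TCP at [206.541, -589.889, 248.281] pointing down, gripper open.
Joint ranges: [-2.63, 2.63], [-0.92, 2.1], [0.06, 2.66], [-1.3, 4.44], [0, 2.69], [-3.02, 3.02]. Speed limits (rad/s): [2.22, 2.22, 2.79, 3.14, 3.14, 3.14].

INTERFACE

Orientations are given as [roll, pitch, yaw] about the fixed x, y, z axes, in that order (R = Rz(yaw) Ry(pitch) Rx(roll)).
In Python, from rig import r gives the robot as it stands. The module is installed in compiled form; this text tells all that it offers.
- The arm moves only by the tool apply_moves, never from a script. Its argument "series" is text: rows parted by semicolons, each of 7 numbers parted by spaces: the shift along the tool's x, y, z in cm, then the turn, a rotation vector about the tool's x, y, z in rad, then the gripper's target within -1 to 1 (shut at 1, half-way at 0, fully open at -1). In form: tx ty tz rx ry rz fingers; .... A call has exactly 10 rows; each row shifts and turns the commanded pose from where the row before left it, along the tool's axes as they then stand; what a row does not reach is not made up. A row lasts 1/12 s, in which the tool goes at most 41.7 mm and 7.16 degrees, less where a joint would pass 70% of its speed; a pose out of reach is approached as far as the arm can. A call with a gripper value outside its range is refused whole. The fingers move at their own pace and stop on an object; "squeeze" is the grip in N (left out, the last holds). Time passes only in rows, so rows that do not move let the fingers close, or fill a call up. It gives the time, the measured TCP pose, the force and the opening at its end, in the units of the state.
- r.sense(): the state, without advancing time (a new reading comes with each control period).
- r.grab_frame(name): name is "side" or "top" or "wrist"; returns the picture (384x512x3 uint8, blue, green, red); there is no depth.
- r.camera_info(name): a dict with "K" (3x3 intrinsics, pixels), "extrinsics" (4x4, takes a point from camera to world coordinates). Camera axes: x right, y down, z forward; pixel columns grow to the right and rows downward; lengths in mm; the calibration is good to about 2 mm. A picture is of the moment at which its call begins: read the wrist's pose just before it. camera_info takes no time and is no camera call; for the wrist camera it gives the pose at the moment of the call.
- r.sign_off(): hands the job in, once; it reports no verdict.
The state is a dict: "clock": time; "qpos": joint angles; "qvel": joint speeds; "joint_efforts": joint torques, N m; "eef_pos": TCP position; "tcp_rot": TCP orientation; "contact_force": force on the tool from outside, world axes, zero at the start; "wrist_torque": the same for the moment, N m; "opening": opening from 0.0 (shut) to 1.0 (fully open).
Only numpy, scipy, OpenCV 4.12 (cv2) and the standard library are available. Lean on these libraries where they do the work, as an engineer would, in place of code of your own. Each camera call takes 0.05 s, during which the arm holds its last target. There are 200 camera calls.

## Working session

There is one attempt and no reset: what is moved stays moved. The work goes in short steps, Python scripts to look and compute and a tool call to move; the robot and the scene stay as the last step left them, time stands still between calls to the robot, and variables do not carry over. Pictures are saved under pics/ and viewed, on a budget of 10 in all, crops included, one or two more only if the job needs it, and the job is handed in when it is done.

Besides the shell and the picture viewer there is one more tool, called after ">>>" as name(argument=value, ...), one argument or row to a line, values as JSON. apply_moves: Moves the arm, as the interface text tells. Its arguments: {"type":"object","properties":{"series":{"type":"string"},"squeeze":{"type":"number"}},"required":["series"]}

```bash
mkdir -p pics; python3 - <<'E'
from rig import r
import cv2
s=r.sense();print(s)
for n in("top","side"):
    cv2.imwrite(f"pics/{n}0.png",r.grab_frame(n)); c=r.camera_info(n);print(n,c["K"].round(1).tolist(),c["extrinsics"].round(3).tolist())
E
```

```text
{'clock': 0.0, 'qpos': array([-1.23643173e+00,  3.53667779e-01,  1.63416178e+00,  1.08663105e-05,
        1.15522347e+00, -2.39606908e-03]), 'qvel': array([ 6.91800220e-05,  1.09478355e-03, -6.48743021e-05,  1.31568902e-03,
       -3.22954710e-04,  1.35948489e-03]), 'joint_efforts': array([-3.11220021e-03, -6.05254483e+01, -3.42066336e+01, -1.26466889e-04,
        9.42670653e-03, -2.26988578e-05]), 'eef_pos': array([ 206.36845097, -589.44115493,  247.53758904]), 'tcp_rot': array([-3.14013230e+00, -1.34341408e-05,  3.36756260e-01]), 'contact_force': array([ 0.20847121, -0.02566594,  0.45325215]), 'wrist_torque': array([-0.00382279,  0.0081877 ,  0.03446601]), 'opening': 1.0027337067134436}
top [[473.4, 0.0, 242.8], [0.0, 473.4, 192.8], [0.0, 0.0, 1.0]] [[-0.013, -0.977, 0.214, 238.064], [-1.0, 0.011, -0.007, -18.953], [0.005, -0.214, -0.977, 1335.011], [0.0, 0.0, 0.0, 1.0]]
side [[351.5, 0.0, 256.3], [0.0, 351.5, 190.8], [0.0, 0.0, 1.0]] [[-0.63, -0.508, 0.588, -174.681], [-0.776, 0.39, -0.496, 556.094], [0.023, -0.768, -0.64, 822.659], [0.0, 0.0, 0.0, 1.0]]
```

View pics/top0.png

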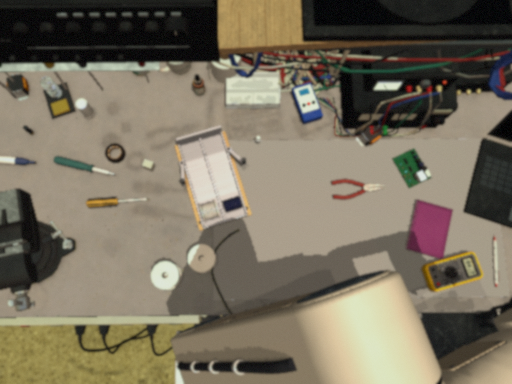

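View pics/side0.png

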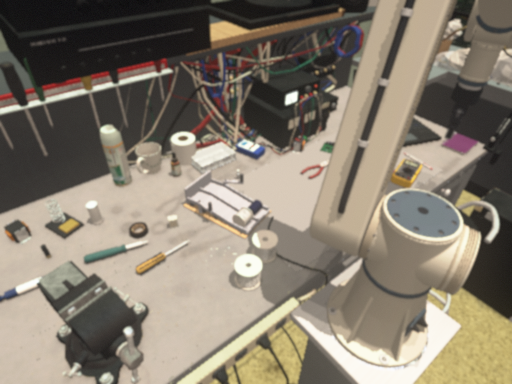

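```bash
python3 - <<'E'
import cv2
a=cv2.imread("pics/top0.png")[115:240,160:265]; b=cv2.imread("pics/side0.png")[160:240,170:285]
a=cv2.resize(a,None,fx=4.5,fy=4.5,interpolation=cv2.INTER_CUBIC)
cv2.imwrite("pics/c0.png",a)
E
```

```text
(no output)
```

View pics/c0.png

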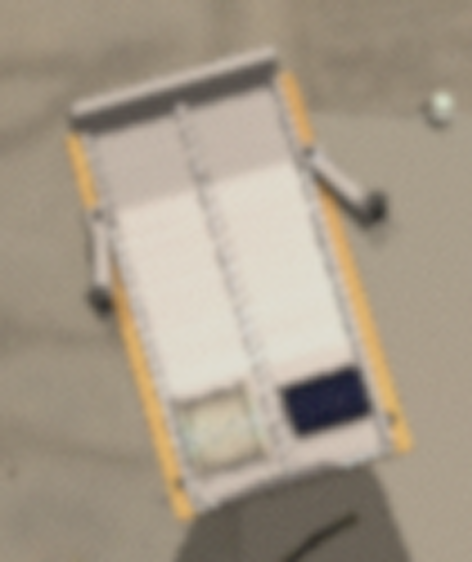

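```bash
cat > h.py <<'E'
from rig import r
import numpy as np, cv2
from scipy.optimize import least_squares
def proj(P,c):
    T=np.linalg.inv(c["extrinsics"]); q=np.atleast_2d(P)@T[:3,:3].T+T[:3,3]; q=q@c["K"].T
    return q[:,:2]/q[:,2:]
def ray(px,z,c):
    E=c["extrinsics"]; d=E[:3,:3]@np.linalg.inv(c["K"])@[*px,1]; o=E[:3,3]
    return o+d*(z-o[2])/d[2]
def tf(p,P):
    x,y,a=p; P=np.atleast_2d(P); c,s=np.cos(a),np.sin(a)
    return np.c_[x+c*P[:,0]-s*P[:,1],y+s*P[:,0]+c*P[:,1],P[:,2]]
def inv(p,W):
    x,y,a=p; W=np.atleast_2d(W)-[x,y,0]; c,s=np.cos(a),np.sin(a)
    return np.c_[c*W[:,0]+s*W[:,1],-s*W[:,0]+c*W[:,1],W[:,2]]
def fit(P,px,c,p0): 
    return least_squares(lambda p:(proj(tf(p,P),c)-px).ravel(),p0,loss='soft_l1')
E
python3 - <<'E'
from h import *
c=r.camera_info("top")
cr=lambda L:np.array(L)/4.5+[160,115]
P=np.array([[39,69,54],[39,-69,54],[108,66,74],[108,-66,74],[-111,32,38],[-111,-32,30]])
px=cr([[98,214],[308,152],[72,108],[275,50],[215,430],[328,400]])
f=fit(P,px,c,[450,50,0.2]);print(f.x,f.fun.reshape(-1,2).round(1))
for n,q,z in(("pinL",[100,297],86),("pinR",[372,207],86),("spool",[215,430],40)):
    w=ray(cr(q),z,c);print(n,w,inv(f.x,w))
E
```

```text
[5.88199469e+02 6.40720362e+01 2.82466052e-01] [[ 0.1  0.4]
 [ 0.6  0.6]
 [-0.5 -1.1]
 [-0.3 -1.1]
 [ 1.9  0. ]
 [-1.1  0.7]]
pinL [546.37897641 135.49743019  86.        ] [[-20.25515829  80.25128682  86.        ]]
pinR [600.91416723 -29.26552564  86.        ] [[-13.80466694 -93.18259054  86.        ]]
spool [472.4183238   69.04029271  40.        ] [[-109.80807846   37.04244806   40.        ]]
```

>>> apply_moves(
  series="1.87 -2.77 0 0 0 0.055 1;1.87 -2.77 0 0 0 0 1;1.87 -2.77 0 0 0 0 1;1.87 -2.77 0 0 0 0 1;1.87 -2.77 0 0 0 0 1;1.87 -2.77 0 0 0 0 1;1.87 -2.77 0 0 0 0 1;1.87 -2.77 0 0 0 0 1;1.87 -2.77 0 0 0 0 1;1.87 -2.77 0 0 0 0 1",
  squeeze=40,
)

```text
clock: 0.93
eef_pos: [307.3, -269.7, 248.1]
tcp_rot: [-3.141, 0.0, 0.281]
contact_force: [0.1, -0.1, 0.9]
opening: -0.002
```

>>> apply_moves(
  series="1.87 -2.77 0 0 0 0 1;1.87 -2.77 0 0 0 0 1;1.87 -2.77 0 0 0 0 1;1.87 -2.77 0 0 0 0 1;1.87 -2.77 0 0 0 0 1;1.87 -2.77 0 0 0 0 1;1.87 -2.77 0 0 0 0 1;1.87 -2.77 0 0 0 0 1;1.87 -2.77 0 0 0 0 1;0 0 0 0 0 0 1",
)

```text
clock: 1.77
eef_pos: [401.1, 19.3, 248.4]
tcp_rot: [-3.14, -0.002, 0.285]
contact_force: [0.5, -0.0, 0.5]
opening: 0.0
```

```bash
python3 - <<'E'
from h import *
s=r.sense();c=r.camera_info("wrist");im=r.grab_frame("wrist")
import pickle;pickle.dump(c,open("c1.pkl","wb"))
cv2.imwrite("pics/w1.png",im)
p=[588.2,64.1,.2825]
print(s["clock"],s["eef_pos"],s["tcp_rot"],s["opening"],inv(p,s["eef_pos"]),c["extrinsics"].round(2).tolist(), c["K"][0])
E
```

```text
1.7667 [401.0883415   19.27947052 248.44134678] [-3.14024407e+00 -1.67710194e-03  2.85131762e-01] 0.00010575564087440891 [[-192.18889695    9.11485036  248.44134678]] [[0.28, -0.91, -0.3, 479.82], [-0.96, -0.27, -0.09, 41.03], [-0.0, 0.31, -0.95, 374.79], [0.0, 0.0, 0.0, 1.0]] [342.514934     0.         256.59349065]
```

View pics/w1.png

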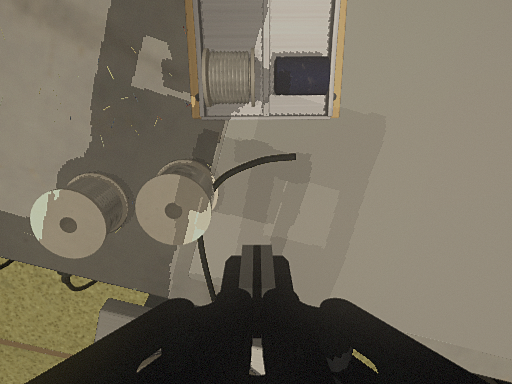

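```bash
python3 - <<'E'
from h import *
import pickle;c=pickle.load(open("c1.pkl","rb"))
P=np.array([[-153,0,20],[-153,64,20],[-153,-64,20.],[-153,70,10],[-153,-70,10]])
px=np.array([[266,117],[200,117],[333,117],[194,118],[340,118]])
p=[588.2,64.1,.2825]
print(proj(tf(p,P),c).round(1))
f=fit(P,px,c,p);print(f.x,f.fun.reshape(-1,2).round(1))
for n,q,z in(("spoolL",[204,77],40),("spoolR",[254,77],40),("cap",[302,75],30),("divider_far",[268,2],28),("bigtop",[173,211],60),("big2",[68,225],60),("bigbase",[190,163],0)):
    w=ray(q,z,c);print(n,w.round(0),inv(f.x,w).round(1),inv(p,w).round(1))
ct=r.camera_info("top")
for q in([201,257],[165,275]):
  w=ray(q,60,ct);print(inv(f.x,w).round(1), proj(w,c))
E
```

```text
[[265.3 123.9]
 [202.7 123.8]
 [327.9 124.1]
 [198.4 122.6]
 [331.8 122.9]]
[5.94474397e+02 6.55386044e+01 2.84732464e-01] [[ 0.   0.5]
 [ 3.1  0.5]
 [-4.   0.5]
 [ 4.8 -1.5]
 [-7.1 -1.5]]
spoolL [469.  89.  40.] [[-114.1   58.2   40. ]] [[-107.8   57.6   40. ]]
spoolR [482.  45.  40.] [[-114.2   11.9   40. ]] [[-107.8   11.3   40. ]]
cap [496.   2.  30.] [[-112.3  -33.6   30. ]] [[-105.8  -34.3   30. ]]
divider_far [547.  51.  28.] [[-50.2  -0.7  28. ]] [[-43.8  -1.2  28. ]]
bigtop [339.  87.  60.] [[-239.3   91.9   60. ]] [[-233.1   91.    60. ]]
big2 [295. 184.  60.] [[-254.3  198.1   60. ]] [[-248.4  197.2   60. ]]
bigbase [374.  89.   0.] [[-205.    84.3    0. ]] [[-198.8   83.4    0. ]]
[[-236.    89.8   60. ]] [[174.89916179 207.85436106]]
[[-253.7  194.2   60. ]] [[ 71.84665846 224.40874827]]
```

>>> apply_moves(
  series="1.1 -1.1 0 0 0 0 1;1.2 -1.2 0 0 0 0 1;0 0 3 0 0 0 1;0 0 3 0 0 0 1;0 0 3 0 0 0 1;0 0 3 0 0 0 1;0 0 3 0 0 0 1;0 0 3 0 0 0 1;0 0 2 0 0 0 1;0 0 0 0 0 0 1",
)

```text
clock: 2.65
eef_pos: [412.5, 42.2, 45.2]
tcp_rot: [-3.141, 0.007, 0.281]
contact_force: [-1.9, -0.6, 0.7]
opening: -0.005
```

```bash
python3 - <<'E'
from h import *
s=r.sense();c=r.camera_info("wrist");im=r.grab_frame("wrist")
cv2.imwrite("pics/w2.png",im)
p=[592,65,.284]
print(s["clock"],s["eef_pos"],s["tcp_rot"],s["contact_force"],inv(p,s["eef_pos"]),r.tcp_to_tips)
E
```

```text
2.65 [412.49901139  42.19868837  45.20143482] [-3.14054696  0.00662527  0.28086749] [-1.86664015 -0.6143299   0.66155459] [[-178.6994712    28.40781082   45.20143482]] 17.0
```

View pics/w2.png

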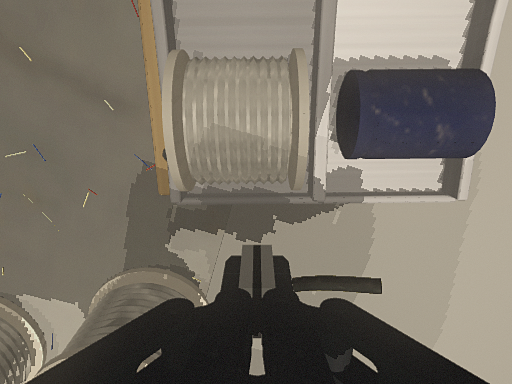

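```bash
python3 - <<'E'
from h import *
s=r.sense();c=r.camera_info("wrist")
p=[592,65,.284]
print(s["eef_pos"],s["contact_force"],inv(p,s["eef_pos"]))
for n,q,z in(("flangeL",[163,130],40),("flangeR",[311,130],40),("divlow",[320,196],20),("Lwall",[175,200],20),("Rwall",[462,198],20),("div_up",[326,20],33),("cap",[415,113],30)):
    print(n,inv(p,ray(q,z,c)).round(1))
E
```

```text
[413.51803848  42.43999621  46.88970278] [ 0.60079718  0.20939597 -0.09565484] [[-177.65365007   28.35392344   46.88970278]]
flangeL [[-114.1   63.3   40. ]]
flangeR [[-114.3    6.3   40. ]]
divlow [[-148.2   -2.5   20. ]]
Lwall [[-149.9   66.1   20. ]]
Rwall [[-149.4  -69.6   20. ]]
div_up [[-75.2   1.6  33. ]]
cap [[-109.   -37.3   30. ]]
```

>>> apply_moves(
  series="1 -0.2 0 0 0 0 1;1 -0.2 0 0 0 0 1;1 0 0 0 0 0 1;1 0 0 0 0 0 1;1 0 -0.05 0 0 0 1;1 0 -0.1 0 0 0 1;1 0 -0.13 0 0 0 1;1 0 -0.13 0 0 0 1;1 0 -0.13 0 0 0 1;1 0 -0.13 0 0 0 1",
)

```text
clock: 3.53
eef_pos: [511.2, 75.4, 55.1]
tcp_rot: [-3.142, 0.0, 0.282]
contact_force: [-1.3, -0.3, 0.1]
opening: -0.003
```

```bash
python3 - <<'E'
from h import *
s=r.sense();c=r.camera_info("wrist");im=r.grab_frame("wrist")
cv2.imwrite("pics/w3.png",im)
p=[592,65,.284]
print(s["clock"],s["tcp_rot"],s["contact_force"],inv(p,s["eef_pos"]))
E
```

```text
3.5333 [-3.14153500e+00  3.47390678e-04  2.81807767e-01] [-1.31565508 -0.33269695  0.13488822] [[-74.6975062   32.60722649  55.07535502]]
```

View pics/w3.png

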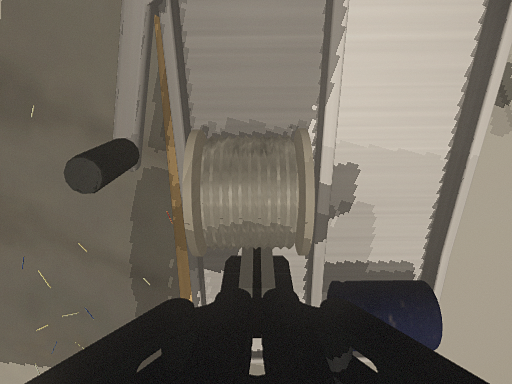

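>>> apply_moves(
  series="0.9 0 -0.12 0 0 0 1;0.9 0 -0.12 0 0 0 1;0.9 0 -0.12 0 0 0 1;0.9 0 -0.12 0 0 0 1;0.9 0 -0.12 0 0 0 1;0.9 0 -0.12 0 0 0 1;0.8 0 -0.12 0 0 0 1;0.7 0 -0.1 0 0 0 1;0.6 0 -0.1 0 0 0 1;0.5 0 -0.1 0 0 0 1",
)

```text
clock: 4.42
eef_pos: [587.9, 97.6, 66.4]
tcp_rot: [-3.142, -0.0, 0.282]
contact_force: [0.0, -1.1, 0.8]
opening: 0.002
```

>>> apply_moves(
  series="0.4 0 -0.05 0 0 0 1;0.4 0 0 0 0 0 1;0.4 0 0 0 0 0 1;0.4 0 0 0 0 0 1;0.4 0 0 0 0 0 1;0.3 0 0 0 0 0 1;0 0 0 0 0 0 1;0 0 0 0 0 0 1;0 0 0 0 0 0 1;0 0 0 0 0 0 1",
)

```text
clock: 5.25
eef_pos: [609.0, 103.7, 66.8]
tcp_rot: [-3.142, 0.0, 0.282]
contact_force: [0.5, -0.8, -0.0]
opening: -0.0
```

```bash
python3 - <<'E'
from h import *
s=r.sense();c=r.camera_info("wrist");im=r.grab_frame("wrist")
import pickle;pickle.dump(c,open("c4.pkl","wb"))
cv2.imwrite("pics/w4.png",im)
p=[592,65,.284]
print(s["clock"],s["tcp_rot"],s["contact_force"],inv(p,s["eef_pos"]))
E
```

```text
5.25 [-3.14154063e+00  3.07718632e-04  2.81808079e-01] [ 0.4585426  -0.75885834 -0.00401493] [[27.17315115 32.39333813 66.82469166]]
```

View pics/w4.png

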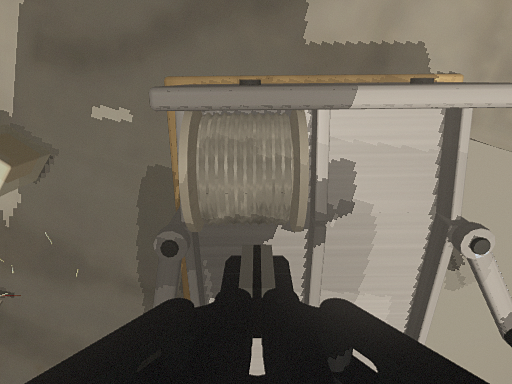

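```bash
python3 - <<'E'
from h import *
import pickle;c=pickle.load(open("c4.pkl","rb"))
P=np.array([[39,69,57],[39,-69,57.],[108,0,74]])
px=np.array([[170,246],[481,245],[320,84]])
p=[592,65,.284]
f=fit(P[:2],px[:2],c,p);p=f.x;print(p,f.fun.round(1))
for n,q,z in(("stopfrontR",[500,107],74),("stopbackR",[500,84],74),("stopfrontL",[160,107],74),("spoolfrontL",[200,108],52),("spool rear",[250,226],52)): print(n,inv(p,ray(q,z,c)).round(1))
s=r.sense();c3=dict(c);E=c["extrinsics"].copy()
E[:3,3]+=np.array([511.2,75.4,55.1])-[609,103.7,66.8]; c3["extrinsics"]=E
w=ray([84,175],86,c3);print("pinL",w,inv(p,w)); print("tcp",inv(p,s["eef_pos"]),s["qpos"])
w=ray([148,164],30,r.camera_info("top"));print("relay",inv(p,w))
E
```

```text
[5.92141976e+02 6.62190246e+01 2.84596176e-01] [-1.1  0.1  1.1  0.2]
stopfrontR [[ 99.5 -52.1  74. ]]
stopbackR [[106.9 -50.5  74. ]]
stopfrontL [[99.9 62.7 74. ]]
spoolfrontL [[97.8 52.8 52. ]]
spool rear [[46.3 33.2 52. ]]
pinL [551.26843574 137.77364535  86.        ] [[-19.1390229   80.15240363  86.        ]]
tcp [[26.80058445 31.21523666 66.88064934]] [1.66208420e-01 5.57554284e-01 1.77495711e+00 9.33046677e-06
 8.09242975e-01 1.45525487e+00]
relay [[ 67.46883711 162.23583824  30.        ]]
```

>>> apply_moves(
  series="-0.3 0 -1.8 0 0 0 1;0 0 -1.8 0 0 0 1;0 0 -1.8 0 0 0 1;-1 -2.4 0 0 0 0 1;-1 -2.4 0 0 0 0 1;-1 -2.3 0 0 0 0 1;-1 -1.4 0 0 0 0 1;0 0 2 0 0 0 1;0 0 2.1 0 0 0 1;0 0 0 0 0 0 1",
)

```text
clock: 6.13
eef_pos: [541.8, 173.0, 77.0]
tcp_rot: [3.141, 0.005, 0.283]
contact_force: [-1.9, 0.0, 0.3]
opening: -0.003
```

```bash
python3 - <<'E'
from h import *
s=r.sense();c=r.camera_info("wrist");im=r.grab_frame("wrist")
cv2.imwrite("pics/w5.png",im)
p=[592.1,66.2,.2846]
print(s["clock"],s["tcp_rot"],s["contact_force"],inv(p,s["eef_pos"]))
E
```

```text
6.1333 [3.14137417 0.00479384 0.28265591] [-1.90115728  0.00797461  0.25674521] [[-18.28937249 116.60039924  77.03251282]]
```

View pics/w5.png

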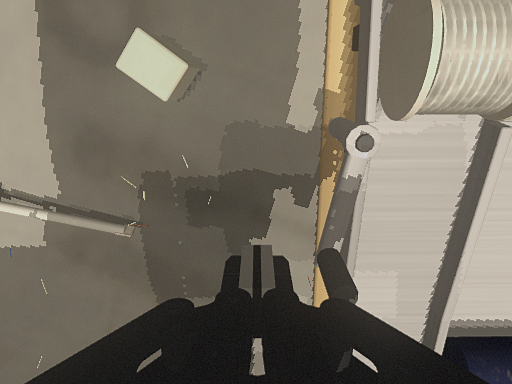

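>>> apply_moves(
  series="0.1 0.6 -0.5 0 0 0 1;0 0.6 0 0 0 0 1;0 0.6 0 0 0 0 1;0 0.6 0 0 0 0 1;0 0.6 0 0 0 0 1;0 0.6 0 0 0 0 1;0.1 0.6 0 0 0 0 1;0.1 0.6 0 0 0 0 1;0.1 0.6 0 0 0 0 1;0.1 0.6 0 0 0 0 1",
)

```text
clock: 7.02
eef_pos: [566.4, 116.8, 84.9]
tcp_rot: [-3.141, -0.001, 0.282]
contact_force: [-0.0, 1.7, -0.3]
opening: -0.0
```

```bash
python3 - <<'E'
from h import *
s=r.sense();c=r.camera_info("wrist");im=r.grab_frame("wrist")
cv2.imwrite("pics/w6.png",im)
p=[592.1,66.2,.2846]
print(s["clock"],s["tcp_rot"],s["contact_force"],inv(p,s["eef_pos"]))
E
```

```text
7.0167 [-3.14147329e+00 -5.86994842e-04  2.81728988e-01] [-0.04478595  1.74284709 -0.29636353] [[-10.46654514  55.76818287  84.92349847]]
```

View pics/w6.png

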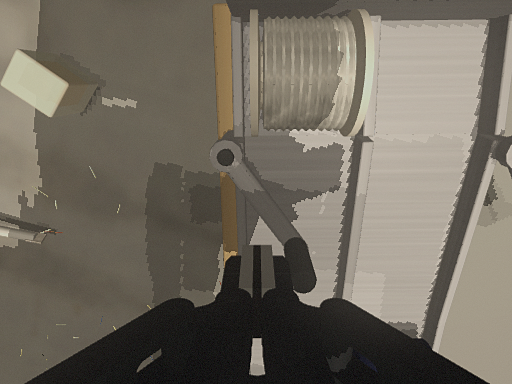

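>>> apply_moves(
  series="0 -0.6 0 0 0 0 1;-1.8 0 0 0 0 0 1;-1.8 0 0 0 0 0 1;0 1.8 0 0 0 0 1;0 1.8 0 0 0 0 1;0.7 0 0 0 0 0 1;0.7 0 0 0 0 0 1;0.6 0 0 0 0 0 1;0.6 0.1 0 0 0 0 1;0.6 0.1 0 0 0 0 1",
)

```text
clock: 7.9
eef_pos: [566.0, 82.5, 84.1]
tcp_rot: [3.138, 0.014, 0.285]
contact_force: [-23.6, -36.9, 26.6]
opening: -0.0
```

>>> apply_moves(
  series="0.6 0.1 0 0 0 0 1;0.6 0.1 0 0 0 0 1;0.6 0.1 0 0 0 0 1;0.5 0.1 0 0 0 0 1;0.4 0.1 0 0 0 0 1;0.3 0.1 0 0 0 0 1;0.3 0.1 0 0 0 0 1;0 0 0 0 0 0 1;0 0 0 0 0 0 1;0 0 0 0 0 0 1",
)

```text
clock: 8.73
eef_pos: [604.8, 87.5, 84.7]
tcp_rot: [-3.142, 0.0, 0.281]
contact_force: [-2.1, -0.6, 0.8]
opening: 0.004
```

```bash
python3 - <<'E'
from h import *
s=r.sense();c=r.camera_info("wrist");im=r.grab_frame("wrist")
cv2.imwrite("pics/w7.png",im)
p=[592.1,66.2,.2846]
print(s["clock"],s["tcp_rot"],s["contact_force"],inv(p,s["eef_pos"]))
E
```

```text
8.7333 [-3.14157576e+00  4.41554196e-04  2.80701332e-01] [-2.05755744 -0.58797567  0.78347669] [[18.18929034 16.8955845  84.71021286]]
```

View pics/w7.png

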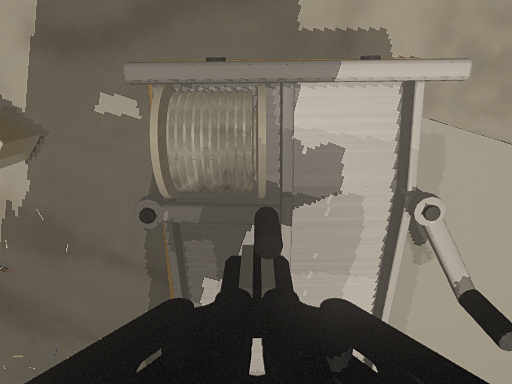

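>>> apply_moves(
  series="0.2 0 0 0 0 0 1;0.2 0 0 0 0 0 1;0.1 0 0 0 0 0 1;0.1 0 0 0 0 0 1;0 0 0 0 0 0 1;0 0 0 0 0 0 1;0 0 0 0 0 0 1;0 0 0 0 0 0 1;0 0 0 0 0 0 1;0 0 0 0 0 0 1",
)

```text
clock: 9.62
eef_pos: [607.2, 89.6, 84.3]
tcp_rot: [-3.141, 0.007, 0.283]
contact_force: [-11.2, -5.5, 8.1]
opening: -0.001
```

```bash
python3 - <<'E'
from h import *
s=r.sense()
p=[592.1,66.2,.2846]
print(s["clock"],s["contact_force"],inv(p,s["eef_pos"]))
E
```

```text
9.6167 [-11.23980951  -5.50223183   8.05306519] [[21.06192295 18.22789319 84.3470974 ]]
```

>>> apply_moves(
  series="0.1 0 0 0 0 0 1;0 0 0 0 0 0 1;-1.5 0 0 0 0 0 1;-2 0 0 0 0 0 1;-2 0 -1 0 0 0 1;0 0 -3 0 0 0 1;0 0 -3 0 0 0 1;0 0 -3 0 0 0 1;0 0 -3 0 0 0 1;0 0 0 0 0 0 1",
)

```text
clock: 10.45
eef_pos: [561.9, 76.0, 221.1]
tcp_rot: [3.14, -0.01, 0.283]
contact_force: [1.3, 0.5, -0.1]
opening: -0.005
```

```bash
python3 - <<'E'
from h import *
s=r.sense();c=r.camera_info("wrist");im=r.grab_frame("wrist")
cv2.imwrite("pics/w8.png",im)
p=[592.1,66.2,.2846]
print(s["clock"],s["contact_force"],inv(p,s["eef_pos"]))
import pickle;pickle.dump(c,open("c8.pkl","wb"))
print(proj(tf(p,[[39,69,57],[39,11,54],[39,11,86],[39,-69,57],[-111,-32,30]]),c).round(0))
E
```

```text
10.45 [ 1.31579725  0.52898303 -0.05586145] [[-26.25356149  17.89286511 221.05272836]]
[[193. 103.]
 [264. 103.]
 [264. 105.]
 [361. 103.]
 [304. 251.]]
```

View pics/w8.png

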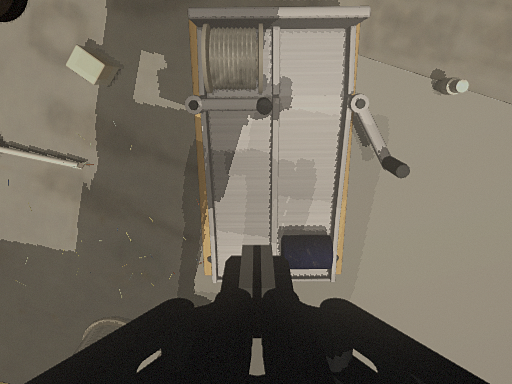

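```bash
python3 -c "
from rig import r
print(r.sign_off())"
```

```text
the job is handed in; nothing more can be done
None
```

I pushed the solder spool up the left gutter and over the hump with the closed fingertips, and it settled against the end stop. I then pushed the left keeper's pin round until its bar lay square across the gutter behind the spool. I backed the arm off, clear of everything, and handed in at 10.5 s.

**Which spool:** three reels looked alike. Two larger ones stood on the bench, at top-view pixels (165,275) and (201,257). I took the small one in the left gutter at (208,210).

**Last checks:**
- **Keeper:** in the final wrist picture its pin is at about pixel (264,105), exactly where the fully closed position projects. The finger met about 13 N at the end, so the bar was hard on its stop.
- **Spool:** it lies against the stop and stayed there while I swung the keeper and backed off.
- **Left alone:** the capacitor and the right keeper have not moved. The relay and the adapter still stand.

**What disagreed:**
- **Force spike:** at the end of one move, as the finger came onto the pin for the second push, the force read about 51 N. That is under the 120 N wrist limit, and nothing looked disturbed afterwards. I did not establish whether it was contact or the arm's own motion. If the gripper's body had been pressing on something, it would be over the 40 N limit.
- **Chute position:** my first estimate from the top camera was about 4 to 6 mm off along the gutter, and I corrected it from the wrist pictures.

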